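Close a glass squaring jig: cam to its low point, then the jaw slide home

ROBOT

A 6-joint arm with a two-finger parallel gripper is mounted at the origin on the work surface; the furniture and walls round the work are solid. World frame = base frame: x ahead of the robot, y to its left, z up, the work surface at z = 0. Lengths are in mm, angles in rad, forces in N, time in s.
With the tool pointing down it reaches from about 300 to 775 mm from the base axis. Payload 14.6 kg.
Tool frame: the origin (TCP) lies on the centre line of the jaws, within the pads' length; the fingertips stand 8 mm ahead of it and the grasp point (between the pads) lies 11 mm behind it; z points along the fingers, y is the direction in which the jaws open and shut (so a half turn about z gives the same grasp; the last joint's range is limited). The gripper opens to 94 mm and grips with 3 to 60 N. Pads are 16 mm wide; open, the fingers measure 119 mm over their backs; the gripper's body (75 mm by 177 mm) begins 78 mm behind the grasp point.
Start: joints at [-1.24, 0.3, 1.521, -0, 1.321, -0.067], TCP at [213.057, -507.046, 213.446] pointing down, gripper open.
Joint ranges: [-3.03, 3.03], [-0.79, 2.21], [0.23, 2.52], [-1.04, 4.18], [0, 3.07], [-2.55, 2.55]. Speed limits (rad/s): [2.22, 2.22, 2.57, 3.14, 3.14, 3.14].

INTERFACE

Orientations are given as [roll, pitch, yaw] about the fixed x, y, z axes, in that order (R = Rz(yaw) Ry(pitch) Rx(roll)).
In Python, from cell import read_state, cams, manip gives the robot as it stands.
- The arm moves only by the shell command python3 -m handwheel 'ROWS' [OPENING] [FORCE]. ROWS is JSON, a list of rows, each a list of 4 numbers: the shift along the tool's x, y, z in m, then the turn about the tool's z in degrees. In form: [[dx, dy, dz, turn], ...]. A call has 1 to 5 rows; each row is the pose to reach, as a shift and turn from the pose measured when the call began, along the tool's axes at that moment; what a row does not reach only later rows make up. A row lasts 1/8 s, in which the tool goes at most 62.5 mm and 10.7 degrees, less where a joint would pass 70% of its speed; a pose out of reach is approached as far as the arm can. A call with a gripper value outside its range is refused whole. OPENING is the closure, from 0 (fully open) to 1 (shut), set as the call begins (- or left out, the last holds). The fingers move at their own pace and stop on an object; FORCE is the grip in N (left out, the last holds). Time passes only in rows, so rows that repeat a pose let the fingers close. It gives the time, the measured TCP pose, the force and the opening at its end, in the units of the state.
- read_state(): the state, without advancing time (a new reading comes with each control period).
- cams.camera(name): name is "side" or "top"; returns the picture (384x512x3 uint8, red, green, blue); there is no depth.
- cams.get_calibration(name): a dict with "vertical_fov" (degrees; the focal length in pixels is half the picture's height over the tangent of half this angle, whatever the lens; pixels are square), "cx", "cy" (the principal point, pixels), "dist_coeffs" ([k1, k2, p1, p2, k3] as OpenCV has them; the pictures are not rectified), "R" (3x3) and "t" (3): a world point X has camera coordinates R X + t. Camera axes: x right, y down, z forward; pixel columns grow to the right and rows downward; lengths in mm; the calibration is good to about 2 mm. A picture is of the moment at which its call begins. get_calibration takes no time and is no camera call.
- manip.sign_off(): hands the job in, once; it reports no verdict.
The state is a dict: "clock": time; "joints": joint angles; "qd": joint speeds; "effort": joint torques, N m; "eef_pos": TCP position; "eef_rot": TCP orientation; "wrist_force": force on the tool from outside, world axes, zero at the start; "moment": the same for the moment, N m; "finger_gap": finger opening in mm.
Only numpy, scipy, OpenCV 4.12 (cv2) and the standard library are available. Lean on these libraries where they do the work, as an engineer would, in place of code of your own. Each camera call takes 0.05 s, during which the arm holds its last target. There are 200 camera calls.

TASK

Close the glass squaring jig on the strip lying in it. Nothing needs gripping: push the red knob of the cam lever counter-clockwise (seen from above) all the way round to its far stop, so that the cam turns its low point to the follower roller while the slide is still back; then push the blue plate of the slide forward as far as it will go, so that the sprung jaw squares the glass against the fence and stays pressed on it. Do not touch or lift the glass, leave the glass cutter and the dropper bottle where they are, and finish with the hand clear.

Things in the scene. Friction and masses are not known exactly. Their poses are not given: they have to be found in the camera images.
- jig: Glass squaring jig, fixed to the table: black base, x -125 to 180 mm, 164 mm wide, 12 mm thick. Origin on the table under the cam pivot; x points forward (the way the slide is pushed) to the aluminium fence bar (face x = 157, top z = 30 mm); y left of that, z up. x, y, z in all these notes are in this frame. Two low rails guide the slide at y = -69 and +69 mm, top z = 26 mm.
- cam_lever (a joint): Angle (rad) of brass cam and lever, counter-clockwise from above. At 0 (start within 0.25) lever and high nose (r 42 mm) point at -x, to the roller, and hold the slide back. Turn it counter-clockwise: the knob goes from -x round the -y side to the far stop at 2.0 (near stop -0.3). Low (r 16 mm) faces the roller from 1.53 on; counts as low over 1.55. Stays put; takes about 2 N at the knob.
- lever_knob (a point): Centre of the red upright cylindrical knob on the cam lever: 20 mm across, from z = 41 to 82 mm (centre z = 61.5), 80 mm from the pivot. The flat lever arm under it is 14 mm wide, z = 34 to 41 mm. At the start the blue plate stands 20 mm behind the knob and is lower.
- jaw_slide (a joint): Travel (m) of the steel slide along +x. 0 = back (start). Cam high: it goes only about 1 mm. Cam low: it goes 27 mm, until its brass roller rests on the cam: home. It stays where it is left. Drag about 3.5 N; about 7 N in all push it home, as the jaw's sprung pad meets the glass and gives over the last 4 mm.
- push_plate (a point): Middle of the back face of the slide's upright blue push plate; push here towards +x. Plate 74 mm wide along y, 8 mm thick, z = 13 to 47 mm; 70 mm of free space behind it, then only a low tool. With the slide back the point is at x = -118, y = 0, z = 30 mm; the base reaches 7 mm farther back, 12 mm high.
- jaw_pad: Black rubber pad on the front of the slide, 130 mm wide, z = 13 to 26 mm, that presses the glass. It gives backward up to 6 mm on springs (0.7 N per mm). Its face is at x = 74 mm with the slide back. Its frame coincides with the jig's while the slide is back.
- glass: Pale glass strip, 60 mm (its x) by 146 mm (its y) by 4 mm, lying loose on the jig's base (underside z = 12 mm) between pad and fence, a little askew. Origin at the centre of its underside. Squared against the fence its centre is at x = 127 mm.
- glass_cutter: Glass cutter with a slim brass-coloured handle, 136 mm long, 14 mm thick, lying across the table behind the jig's push plate. Leave it.
- dropper: Small dropper bottle, 27 mm across, 86 mm tall, standing beyond the fence. Leave it.

How it is judged (in metres and radians):
On the way, in this order (a step that is already met when the one before it is completed fails the run):
1. the cam is turned to its low point while the slide is still back (value of joint cam_lever above 1.55 rad and value of joint jaw_slide below 0.004 m), for 0.2 s.
2. the slide is pushed forward until its roller rests on the low cam (value of joint cam_lever above 1.55 rad and value of joint jaw_slide above 0.0245 m), for 0.2 s.
At the end, for the whole second after the job is handed in: The cam is at its low point (joint above 1.55 rad), the slide is home (at least 24.5 of its 27 mm), and the glass lies flat at rest, square to the fence within 0.025 rad and against it within 2 mm, within 30 mm of the middle sideways, with the jaw pad pressing on it with more than 0.7 N (all of step 2 and x of glass in the frame of jig between 0.125 and 0.129 m and y of glass in the frame of jig between -0.03 and 0.03 m and z of glass in the frame of jig below 0.016 m and angle between the x axis of glass and the x axis of jig, either way round below 0.025 rad and contact force between jaw_pad and glass above 0.7 N and linear speed of glass below 0.01 m/s); the robot touches nothing.
It fails at once if the hand or arm touches the glass (contact force between any of the fingers, the arm and glass above 0.5 N).
It fails at once if the glass is lifted off the jig (z of glass in the frame of jig above 0.02 m).
It fails at once if the glass cutter is disturbed or lifted (distance of glass_cutter from where it was at the start of the episode above 0.02 m).
It fails at once if the dropper bottle is disturbed or lifted (distance of dropper from where it was at the start of the episode above 0.02 m).
It also fails if it takes over 54 s, if anything falls off the work surface, if the arm or the gripper's body presses on something with over 40 N, if the wrist force passes 120 N, or if a joint passes its speed limit or range.

## Working session

There is one attempt and no reset: what is moved stays moved. The work goes in short steps, Python scripts to look and compute and a shell command to move; the robot and the scene stay as the last step left them, time stands still between calls to the robot, and variables do not carry over. Pictures are saved under pics/ and viewed, about 8 in all and at most 12, crops included, and the job is handed in when it is done.

```bash
mkdir -p pics
cat > h.py <<'E'
import numpy as np, cv2
from cell import read_state, cams, manip
def K(n):
    c=cams.get_calibration(n); f=192/np.tan(np.radians(c["vertical_fov"])/2)
    return np.array([[f,0,c["cx"]],[0,f,c["cy"]],[0,0,1.]]),np.array(c["dist_coeffs"],float),np.array(c["R"],float),np.array(c["t"],float).ravel()
def snap(n,fn):
    im=np.array(cams.camera(n)); cv2.imwrite("pics/"+fn,im[:,:,::-1]); return im
def plane(n,px,z):
    k,d,R,t=K(n); u=cv2.undistortPoints(np.array(px,float).reshape(-1,1,2),k,d).reshape(-1,2)
    r=np.c_[u,np.ones(len(u))]@R; o=-R.T@t
    return o+r*((z-o[2])/r[:,2])[:,None]
def proj(n,P):
    k,d,R,t=K(n); return cv2.projectPoints(np.array(P,float).reshape(-1,1,3),cv2.Rodrigues(R)[0],t,k,d)[0].reshape(-1,2)
E
python3 - <<'E'
from h import *
a=snap("top","t1.png");b=snap("side","s1.png")
for n,im in(("top",a),("side",b)):
    h=cv2.cvtColor(im,cv2.COLOR_RGB2HSV)
    for c,m in(("red",((h[...,0]<8)|(h[...,0]>172))&(h[...,1]>150)&(h[...,2]>70)),("blue",(abs(h[...,0].astype(int)-112)<14)&(h[...,1]>130)&(h[...,2]>50))):
        k,l,s,ce=cv2.connectedComponentsWithStats(m.astype(np.uint8))
        print(n,c,[(s[i].tolist(),ce[i].round(1).tolist()) for i in range(1,k) if s[i,4]>30])
    k,d,R,t=K(n); print((-R.T@t).round(),k[0,0])
print(read_state())
E
```

```text
top red [([285, 202, 8, 7, 45], [288.8, 204.9]), ([20, 216, 36, 26, 98], [40.1, 228.1]), ([0, 248, 50, 34, 707], [19.4, 263.7])]
top blue [([298, 189, 5, 28, 70], [300.1, 201.7]), ([93, 231, 10, 11, 86], [97.5, 235.7]), ([297, 252, 27, 27, 194], [309.0, 264.7])]
[ 424. -198. 1084.] 391.9035385356601
side red [([398, 0, 114, 384, 8076], [462.4, 181.6]), ([262, 157, 7, 16, 104], [264.8, 164.4]), ([338, 228, 62, 59, 1874], [369.0, 256.9])]
side blue [([270, 163, 6, 11, 57], [272.1, 168.2]), ([249, 164, 12, 11, 110], [253.8, 168.3]), ([356, 179, 28, 26, 59], [368.6, 190.4]), ([310, 328, 16, 9, 118], [317.2, 332.2]), ([331, 337, 24, 26, 70], [344.7, 351.7])]
[480. 749. 683.] 476.4230829137489
{'clock': 0.1, 'joints': array([-1.23958931e+00,  3.00414866e-01,  1.52154754e+00, -2.28991938e-05,
        1.32070164e+00, -6.66205087e-02]), 'qd': array([-0.00035923, -0.00223228, -0.00283868, -0.00100524, -0.00035035,
       -0.00067961]), 'effort': array([ 1.82989454e-03, -5.32645261e+01, -3.53281188e+01,  7.10114487e-02,
        2.34947907e-02, -6.10089728e-05]), 'eef_pos': array([ 212.98220093, -506.82755184,  212.9313628 ]), 'eef_rot': array([-3.14052216e+00, -4.91922178e-05,  3.97833183e-01]), 'wrist_force': array([-0.08631681, -0.46184961, -0.00274456]), 'moment': array([ 0.00022073, -0.03251614,  0.05705386]), 'finger_gap': 93.66470695952374}
```

View pics/t1.png

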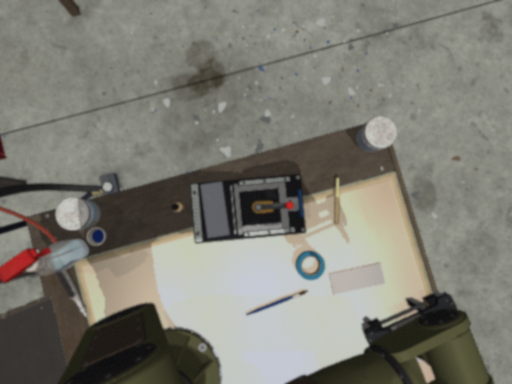

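View pics/s1.png

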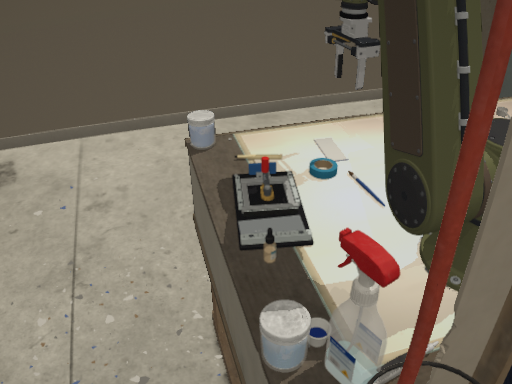

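The top view shows the jig at columns 192–305, rows 175–243. The fence is at its left, the knob at (289,205), the blue plate at (300,202), the cutter at (337,200) and the dropper at (178,207). I'll enlarge it for the corners.

Run:
```python
from h import *
im=cv2.imread("pics/t1.png")
c=cv2.resize(im[165:255,165:355],None,fx=4,fy=4,interpolation=cv2.INTER_CUBIC); cv2.imwrite("pics/t1c.png",c)
print("knob82",plane("top",[[288.8,204.9]],82).round(1),"plate47",plane("top",[[300.1,201.7]],47).round(1))
print("corners12",plane("top",[[193,183],[301,174],[305,233],[195,243]],12).round(1))
print("dropper",plane("top",[[178,207]],80).round(),"cutter",plane("top",[[336,177],[338,224]],10).round())
```

```text
knob82 [[ 450.2 -307.9   82. ]] plate47 [[ 459.3 -341.8   47. ]]
corners12 [[ 514.9  -54.    12. ]
 [ 536.6 -350.6   12. ]
 [ 375.  -358.3   12. ]
 [ 351.6  -59.1   12. ]]
dropper [[448. -25.  80.]] cutter [[ 528. -447.   10.]
 [ 398. -449.   10.]]
```

View pics/t1c.png

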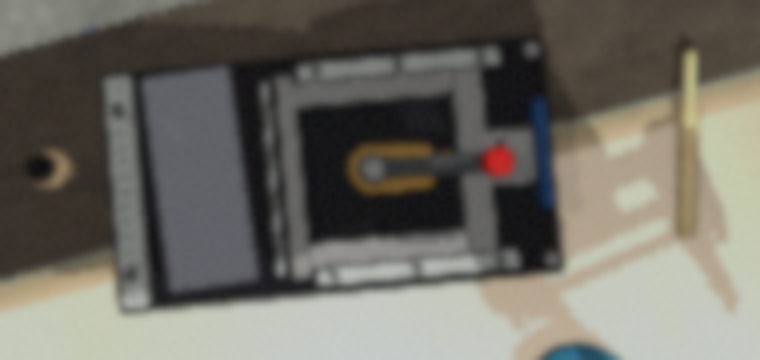

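Run:
```python
from h import *
f=lambda u,v:[165+(u-1.5)/4,165+(v-1.5)/4]
B=plane("top",[f(547,40),f(563,268)],12); F=plane("top",[f(105,77),f(122,311)],30)
print(B.round(1),F.round(1),np.linalg.norm(B[0]-B[1]),np.linalg.norm(F[0]-F[1]))
ob=np.array([[-125,-82],[-125,82],[180,-82],[180,82]],float)  # which side is y+? forward=+y world, left=-x world
w=np.vstack([B,F])[:,:2]
A,Bc=ob-ob.mean(0),w-w.mean(0)
ang=np.arctan2((A[:,0]*Bc[:,1]-A[:,1]*Bc[:,0]).sum(),(A*Bc).sum())
R=np.array([[np.cos(ang),-np.sin(ang)],[np.sin(ang),np.cos(ang)]]); o=w.mean(0)-R@ob.mean(0)
print("yaw",ang,"origin",o, "resid",(ob@R.T+o-w).round(1).tolist())
J=lambda p:(R.T@(np.array(p)[:2]-o)).round(1)
kn=plane("top",[[288.8,204.9]],82)[0]; print("knob jig",J(kn),"plate",J(plane("top",[[300.1,201.7]],47)[0]),"pivot",J(plane("top",[f(372,168)],45)[0]))
print("cutter",[J(p) for p in plane("top",[f(690,45),f(686,237)],10)])
print("check side: knob top, plate mid top, ->",proj("side",[list(R@[-80,0]+o)+[61.5],list(R@[-118,0]+o)+[30]]).round(1))
print("side knob ray",J(plane("side",[[264.8,164.4]],61.5)[0]))
```

```text
[[ 534.9 -351.6   12. ]
 [ 378.8 -359.4   12. ]] [[511.1 -50.7  30. ]
 [354.5 -61.7  30. ]] 156.32539693907506 156.97442422259556
yaw 1.64660713083696 origin [ 446.88530126 -233.29476076] resid [[3.2, -0.1], [-4.2, -4.7], [3.9, 3.1], [-3.0, 1.7]]
knob jig [-74.6   2.3] plate [-109.1   -4.1] pivot [ 4. -1.]
cutter [array([-222.8,  -67. ]), array([-206.7,   63.9])]
check side: knob top, plate mid top, -> [[263.8 163.2]
 [262.4 166.2]]
side knob ray [-73.6   1.8]
```

The pose checks out. Pivot to knob measures 79 mm, and the plate, pivot and knob all agree with a 4 mm shift along x. That puts the jig origin at about (447.6, -229.2) with yaw 1.65. I'll shut the fingers, turn 18° so that tool x = jig -y and tool y = jig -x, and move over the +y side of the knob.

```bash
cat >> h.py <<'E'
O=np.array([447.6,-229.2]);YW=1.65
RJ=np.array([[np.cos(YW),-np.sin(YW)],[np.sin(YW),np.cos(YW)]])
def jig(p): return RJ.T@(np.array(p)[:2]-O)
def where():
    s=read_state();R=RJ.T@s["wrist_force"][:2]
    print("t",round(s["clock"],2),"jig xy",jig(s["eef_pos"]).round(1),"z",round(s["eef_pos"][2],1),"yaw",round(s["eef_rot"][2],3),"F jig",R.round(1),round(s["wrist_force"][2],1),"gap",round(s["finger_gap"],1))
if __name__=="__main__": where()
E
python3 -m handwheel '[[0.052,-0.021,0,9],[0.105,-0.041,0,18.3],[0.157,-0.062,0,18.3],[0.209,-0.083,0,18.3],[0.262,-0.104,0,18.3]]' 1 40
python3 -m handwheel '[[0,0,0,0],[0,0,0,0]]'; python3 h.py; python3 -c "
from h import *
snap('top','t2.png'); a=cv2.imread('pics/t2.png')[150:260,165:355]; b=snap('side','s2.png')[60:260,180:400,::-1]
cv2.imwrite('pics/c2.png',np.hstack([cv2.resize(a,(380,400))*1,cv2.resize(b,(400,400))]))"
```

```text
clock: 0.72
eef_pos: [415.2, -307.9, 212.9]
eef_rot: [-3.14, 0.0, 0.078]
wrist_force: [1.0, 0.1, -0.1]
finger_gap: 47.5
clock: 0.98
eef_pos: [414.9, -308.1, 212.7]
eef_rot: [-3.14, 0.001, 0.079]
wrist_force: [-0.2, -0.3, 0.4]
finger_gap: 27.3
t 0.97 jig xy [-76.1  38.8] z 212.7 yaw 0.079 F jig [-0.3  0.2] 0.4 gap 27.3
```

View pics/c2.png

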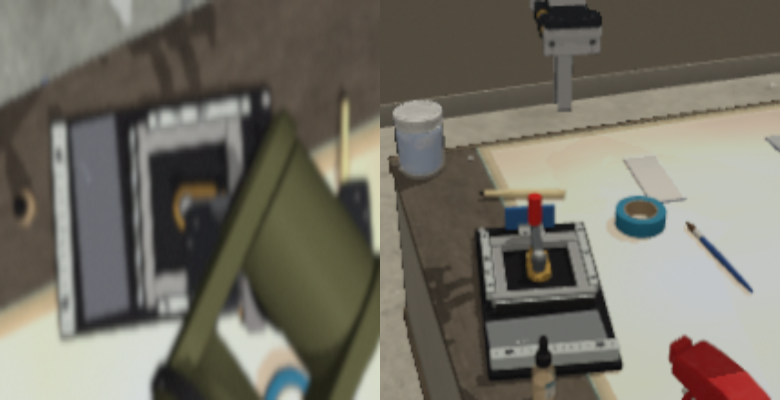

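The picture shows the hand high over the jig. The knob and plate are untouched, and the arm hides the knob in the top view. Next I finish shutting the fingers, then lower to TCP z 62, which puts the fingertips at 54 mm.

```bash
python3 -m handwheel '[[0,0,0,0],[0,0,0,0],[0,0,0.05,0],[0,0,0.1,0],[0,0,0.15,0]]' >/dev/null
python3 -m handwheel '[[0,0,0,0],[0,0,0,0]]' >/dev/null; python3 h.py
python3 -c "
from h import *
b=snap('side','s3.png')[110:230,200:340,::-1]; cv2.imwrite('pics/c3.png',cv2.resize(b,(560,480)))"
```

```text
t 1.95 jig xy [-77.6  39.2] z 63.3 yaw 0.076 F jig [ 0.3 -0. ] 0.9 gap 0.5
```

View pics/c3.png

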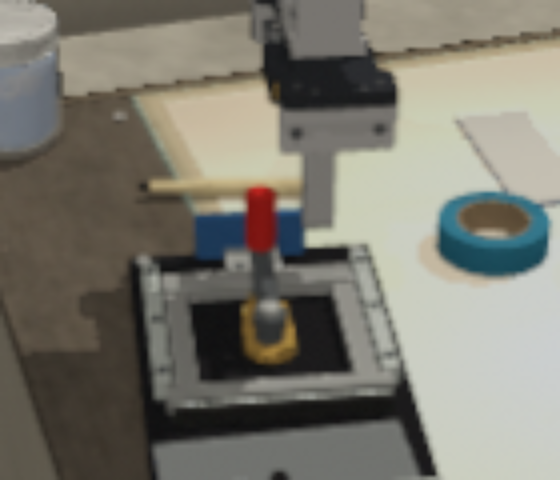

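The fingers stand on the +y side of the knob at the right height. Now I sweep along the 80 mm circle.

```bash
python3 -m handwheel '[[0.0156,-0.0012,0,0],[0.0272,0.0015,0,0],[0.0392,0.0024,0,0],[0.0512,0.0015,0,0],[0.0628,-0.0012,0,0]]' >/dev/null; python3 h.py
python3 -c "
from h import *
p=jig(read_state()['eef_pos'])
for f in np.arange(.4,1.85,.14):
    q=np.array([-80*np.cos(f),-80*np.sin(f)]);print(round(f,2),'dx',round((p[1]-q[1])/1e3,4),'dy',round((p[0]-q[0])/1e3,4))"
```

```text
t 2.62 jig xy [-76.2 -24.3] z 63.5 yaw 0.076 F jig [3.5 4.3] -0.2 gap 0.6
0.4 dx 0.0068 dy -0.0025
0.54 dx 0.0168 dy -0.0076
0.68 dx 0.026 dy -0.014
0.82 dx 0.0341 dy -0.0216
0.96 dx 0.0412 dy -0.0303
1.1 dx 0.047 dy -0.0399
1.24 dx 0.0513 dy -0.0502
1.38 dx 0.0542 dy -0.0611
1.52 dx 0.0556 dy -0.0722
1.66 dx 0.0553 dy -0.0834
1.8 dx 0.0536 dy -0.0944
```

```bash
python3 -m handwheel '[[0.007,-0.0025,0,0],[0.017,-0.0075,0,0],[0.026,-0.014,0,0],[0.034,-0.0215,0,0],[0.041,-0.030,0,0]]' >/dev/null; python3 h.py
python3 -c "
from h import *
p=jig(read_state()['eef_pos'])
for f in np.arange(1.06,1.85,.1):
    q=np.array([-80*np.cos(f),-80*np.sin(f)]);print(round(f,2),'dx',round((p[1]-q[1])/1e3,4),'dy',round((p[0]-q[0])/1e3,4))
b=snap('side','s4.png')[110:230,200:340,::-1]; cv2.imwrite('pics/c4.png',cv2.resize(b,(560,480)))"
```

```text
t 3.25 jig xy [-46.1 -66.1] z 63.6 yaw 0.076 F jig [-1.6  2. ] -0.5 gap 0.3
1.06 dx 0.0037 dy -0.007
1.16 dx 0.0072 dy -0.0142
1.26 dx 0.01 dy -0.0216
1.36 dx 0.0121 dy -0.0294
1.46 dx 0.0134 dy -0.0373
1.56 dx 0.0139 dy -0.0452
1.66 dx 0.0135 dy -0.0532
1.76 dx 0.0124 dy -0.0612
```

View pics/c4.png

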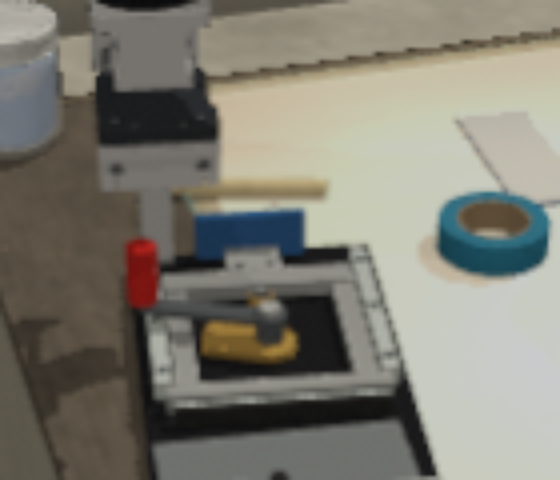

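The lever is already most of the way round, with the knob at crop pixel (142,275), and the slide is still back. I continue towards the stop and watch the force.

```bash
python3 -m handwheel '[[0.0037,-0.007,0,0],[0.007,-0.014,0,0],[0.010,-0.0215,0,0],[0.012,-0.0295,0,0],[0.0134,-0.037,0,0]]' >/dev/null; python3 h.py
python3 -m handwheel '[[0.0006,-0.006,0,0],[0.0005,-0.012,0,0]]' >/dev/null; python3 h.py
```

```text
t 3.92 jig xy [ -7.7 -80.3] z 63.6 yaw 0.077 F jig [-1.8  2.1] -0.2 gap 0.2
t 4.17 jig xy [  4.6 -80.8] z 63.6 yaw 0.077 F jig [-2.6  1.9] 0.6 gap 0.2
```

```bash
python3 -m handwheel '[[-0.0003,-0.003,0,0],[-0.0006,-0.006,0,0]]' >/dev/null; python3 h.py
python3 -m handwheel '[[-0.0005,-0.003,0,0],[-0.001,-0.005,0,0],[-0.001,-0.005,0,0]]' >/dev/null; python3 h.py
```

```text
t 4.42 jig xy [ 10.3 -80.2] z 63.7 yaw 0.077 F jig [-17.7   2.4] -3.5 gap 0.4
t 4.8 jig xy [ 10.8 -79.9] z 64.0 yaw 0.076 F jig [-36.2  -3.2] -13.4 gap 0.7
```

The force rose to 36 N, so the lever is at its far stop. I back off, rise, and look at the cam.

```bash
python3 -m handwheel '[[0.002,0.012,0,0],[0.004,0.026,0,0],[0.004,0.026,-0.04,0],[0.004,0.026,-0.09,0],[0.004,0.026,-0.09,0]]' >/dev/null; python3 h.py
python3 -m handwheel '[[-0.02,0.04,0,0],[-0.04,0.08,0,0],[-0.06,0.11,0,0],[-0.083,0.14,0,0],[-0.083,0.14,0,0]]' >/dev/null; python3 h.py
python3 -c "
from h import *
b=snap('side','s5.png')[110:230,200:340,::-1]; cv2.imwrite('pics/c5.png',cv2.resize(b,(560,480)))"
```

```text
t 5.42 jig xy [-15.1 -84.8] z 158.2 yaw 0.077 F jig [ 0.6 -0.2] -0.8 gap 0.3
t 6.05 jig xy [-156.2    0. ] z 158.0 yaw 0.074 F jig [0.1 0.3] 0.0 gap 0.2
```

View pics/c5.png

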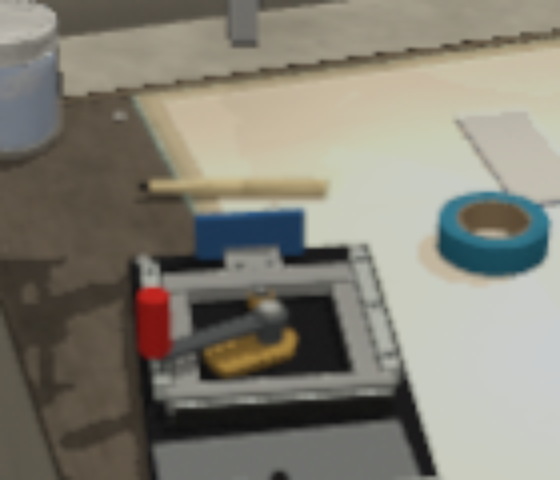

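The lever has swung to the far side, with the knob at crop pixel (154,323), and the slide is still back. I check its angle in numbers and lower behind the plate.

```bash
python3 -c "
from h import *
im=cv2.imread('pics/s5.png')[:, :, ::-1]; h=cv2.cvtColor(im.copy(),cv2.COLOR_RGB2HSV)
m=((h[...,0]<8)|(h[...,0]>172))&(h[...,1]>150)&(h[...,2]>70)
m[:,300:]=0; m[:150]=0;m[220:]=0
v,u=np.nonzero(m); p=jig(plane('side',[[u.mean(),v.mean()]],61.5)[0]); print(len(u),p.round(1),np.hypot(*p),'theta',np.arctan2(-p[1],-p[0]))"
python3 -m handwheel '[[0,0,0.04,0],[0,0,0.08,0],[0,0,0.11,0],[0,0,0.124,0],[0,0,0.124,0]]' >/dev/null; python3 h.py
```

```text
139 [ 35.1 -73.7] 81.65055801284878 theta 2.014814548253688
t 6.72 jig xy [-155.9   -2.5] z 33.7 yaw 0.076 F jig [-0.3 -1. ] 0.2 gap 0.4
```

The lever angle measures 2.01 rad at radius 82 mm, which agrees with the stop. Now I push the plate.

```bash
python3 -m handwheel '[[-0.001,-0.008,0,0],[-0.002,-0.016,0,0],[-0.0025,-0.022,0,0],[-0.0025,-0.028,0,0],[-0.0025,-0.034,0,0]]' >/dev/null; python3 h.py
python3 -m handwheel '[[0,-0.003,0,0],[0,-0.006,0,0],[0,-0.009,0,0],[0,-0.011,0,0]]' >/dev/null; python3 h.py
```

```text
t 7.35 jig xy [-122.1   -0.3] z 33.9 yaw 0.075 F jig [-3.9  0.3] 3.7 gap 0.6
t 7.85 jig xy [-111.1   -0.3] z 33.8 yaw 0.075 F jig [-4.6  2.1] 3.4 gap 0.1
```

```bash
python3 -m handwheel '[[0,-0.0015,0,0],[0,-0.003,0,0],[0,-0.0045,0,0],[0,-0.006,0,0]]' >/dev/null; python3 h.py
python3 -m handwheel '[[0,-0.001,0,0],[0,-0.002,0,0],[0,-0.002,0,0]]' >/dev/null; python3 h.py
python3 -m handwheel '[[0,-0.001,0,0],[0,-0.002,0,0],[0,-0.002,0,0]]' >/dev/null; python3 h.py
```

```text
t 8.35 jig xy [-105.2   -0.3] z 33.8 yaw 0.075 F jig [-5.6  3.2] 3.2 gap 0.5
t 8.72 jig xy [-104.2   -0.3] z 34.0 yaw 0.075 F jig [-12.8   1.6] -0.7 gap 0.3
t 9.1 jig xy [-104.    -0.3] z 34.1 yaw 0.075 F jig [-18.    1.7] -3.6 gap 0.6
```

The slide stopped hard at x = -104 with 18 N on it, within 1 mm of the expected home position. I retract backward, rise, move clear and check.

```bash
python3 -m handwheel '[[0,0.02,0,0],[0,0.045,0,0],[0,0.045,-0.05,0],[0,0.045,-0.1,0],[0,0.045,-0.15,0]]' >/dev/null
python3 -m handwheel '[[-0.03,0.04,0,0],[-0.07,0.08,0,0],[-0.11,0.11,0,0],[-0.15,0.13,0,0],[-0.18,0.14,0,0]]' >/dev/null
python3 -m handwheel '[[0,0,0,0],[0,0,0,0]]'>/dev/null; python3 h.py
python3 - <<'E'
from h import *
im=snap("top","t6.png"); s=snap("side","s6.png")
cv2.imwrite("pics/c6.png",np.hstack([cv2.resize(im[165:255,165:325,::-1],(480,270*1)),cv2.resize(s[130:265,210:350,::-1],(280,270))]))
h=cv2.cvtColor(im,cv2.COLOR_RGB2HSV); m=(abs(h[...,0].astype(int)-112)<14)&(h[...,1]>130)&(h[...,2]>50); m[:, :270]=0;m[:,310:]=0;m[240:]=0;m[:180]=0
v,u=np.nonzero(m); print("plate",len(u),jig(plane("top",[[u.mean(),v.mean()]],47)[0]).round(1),"(start -113)")
h=cv2.cvtColor(s,cv2.COLOR_RGB2HSV); m=((h[...,0]<8)|(h[...,0]>172))&(h[...,1]>150)&(h[...,2]>70); m[:,300:]=0;m[:150]=0;m[220:]=0
v,u=np.nonzero(m); p=jig(plane("side",[[u.mean(),v.mean()]],61.5)[0]); print("theta",np.arctan2(-p[1],-p[0]))
E
```

```text
t 10.6 jig xy [-284.1  183. ] z 184.8 yaw 0.075 F jig [0.1 0.5] -0.7 gap 0.3
plate 103 [-87.6   2.5] (start -113)
theta 2.01315939826634
```

View pics/c6.png

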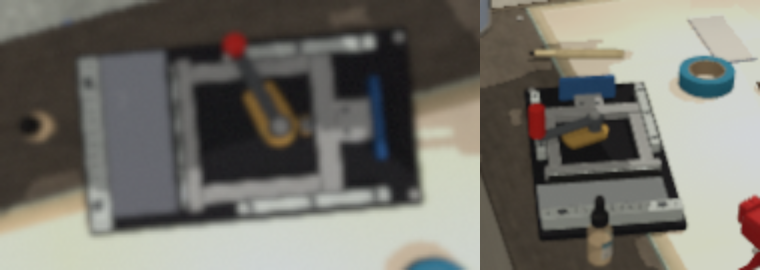

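Run:
```python
from h import *
im=cv2.imread("pics/t6.png"); seed=im[208,207].astype(int); print(seed)
m=(abs(im.astype(int)-seed).max(2)<18).astype(np.uint8); k,l,s,c=cv2.connectedComponentsWithStats(m,connectivity=4)
i=l[208,207]; ct=cv2.findContours((l==i).astype(np.uint8),cv2.RETR_EXTERNAL,cv2.CHAIN_APPROX_NONE)[0][0].reshape(-1,2)
P=plane("top",ct,16); q=np.array([jig(p) for p in P]).astype(np.float32)
print(s[i],cv2.minAreaRect(q))
for n,sel in(("front",np.percentile),):
    for lo in(True,False):
        ys=np.arange(-55,56,6); e=[(q[abs(q[:,1]-y)<4,0].min() if lo else q[abs(q[:,1]-y)<4,0].max()) for y in ys]
        f=np.polyfit(ys,e,1); print("edge x",f[1].round(1),"slope",f[0].round(4))
```

```text
[109 103 101]
[ 192  183   32   59 1243] ((137.01820373535156, 0.7042007446289062), (76.7132797241211, 155.1562957763672), 0.27467378973960876)
edge x 99.7 slope -0.0068
edge x 171.6 slope -0.1252
```

The glass rear edge measures x ≈ 99.7 (97 expected, edge pixels shrink inward) with a slope of -0.007 rad, so it is square. I'm handing in.

```bash
python3 -c "
from h import *
where(); print(manip.sign_off())"
```

```text
t 10.7 jig xy [-284.1  182.6] z 185.0 yaw 0.076 F jig [-0.3  0.6] 0.2 gap 0.2
the job is handed in; nothing more can be done
None
```

The jig is closed on the glass and the job was handed in at 10.7 s; sign-off gives no verdict. With the fingers shut, I pushed the knob round to its far stop, then pushed the blue plate forward until it stopped hard, and moved the hand clear.

Last checks:
- **Cam:** the lever measures 2.01 rad, at its far stop. It read the same before and after the slide was pushed.
- **Slide:** the plate moved about 25.5 mm by the camera, where home is 27 mm and at least 24.5 mm is needed. I took it as home because the push met a hard stop, with force rising to 18 N.
- **Glass:** its rear edge is square within about 0.007 rad, at x ≈ 100 mm (97 mm expected). The front-edge measurement was no use, because the colour mask ran into the fence. In the picture the glass looks flush with the fence.
- **Not measured:** I could not measure the pad's pressing force on the glass.
- **Cutter and dropper:** I did not measure them at the end. The final pictures show both still in place, and no move went near them. The wrist force read about 0 at the end.

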